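Change out the gas-purifier cassette from under its hold-down bar

TASK

Swing the hinged hold-down bar of the purifier dock up and over, and leave it standing open. Slide the freed cassette along its channel out of the open end, then lift it off and set it down gently, upright and flat, inside the shallow steel tray. Do not disturb the bottle, the jar, the vial carrier or the spanner.

Things in the scene. Friction and masses are not known exactly. Their poses are not given: they have to be found in the camera images.
- dock: Purifier dock, fixed: aluminium plate 110 (x) by 320 (y) by 10 mm; origin at the centre of its underside, z up, y along the channel. From y -150 to 0 mm it is a T-channel: side walls (outer faces x ±44.5 mm) with inward lips 51 mm apart, 25.5 mm above the bench; 22 mm high stop at y -155. Hinge cheeks 65 mm high at x +62, y -35; rest post for the bar 52 mm high at x -40, y -35.
- channel_mouth (a point): Open end of the T-channel, on the plate's top, at dock x 0, y 0, 10 mm above the bench; axes as the dock's. From here to dock y +160 mm the plate is a bare flat apron without walls or lips.
- hold_bar (a joint): Angle of the steel hold-down bar lying across the channel at dock y -35 mm: 0 = level (down), grows as its rod end swings up and over to the dock's +x; stop at 1.8 rad. Stiff hinge (0.25 N m): it stays where left; it weighs 250 g. Down, its underside is 53 mm above the bench, and the cassette's tall block cannot pass under it.
- bar_rod (a point): Middle of the round handle rod (10 mm thick, 92 mm long, along its y, parallel to the hinge) ending the bar in a U-shaped bail. Stems 76 mm apart inside; window between rod and the rest of the bail 34 mm wide. The bar is 8 mm thick, 24 mm wide up to the bail. Down, the rod is at dock x -85, y -35 mm, 57 mm above the bench.
- bar_hinge (a point): Point on the bar's hinge axis (dock x = +62 mm, y = -35 mm, 57 mm above the bench), axis along the dock's y; 147 mm from the middle of the rod.
- cassette_mid (a point): Centre (31 mm above underside) of the loose grey cassette, 0.35 to 0.7 kg, 110 mm long (y). Foot flange 66 mm wide (x), 8 mm thick, runs under the lips with 1.5 mm play; body above 46 mm wide: rear 45 mm (-y, to the closed end) a tall block, 62 mm high; the rest a low deck 40 mm high, under the bar. Can be lifted once the whole foot is past the channel mouth (centre at dock y over 55 mm).
- tray: Shallow rectangular steel tray, fixed to the bench, 200 mm (x) by 170 mm (y), rim 16 mm high, walls and floor 5 mm thick; origin at the centre of its underside. It stands left or right of the dock.
- carrier: White open carrier with six glass vials, 160 mm (x) by 120 mm (y), 92 mm high, loose; origin at the centre of its underside. On the other side of the dock from the tray. Leave alone.
- bottle: Amber bottle, 64 mm diameter, 150 mm high, loose, standing beyond the hinge side of the dock; origin at the centre of its underside. Leave alone.
- jar: White jar, 64 mm diameter, 90 mm high, loose, standing beyond the hinge side of the dock; origin at the centre of its underside. Leave alone.
- spanner: Steel spanner, 150 mm long, lying flat on the bench between robot and dock, loose, under 20 mm high; origin at its middle. Leave alone.
There are look-alikes about, which are no part of the job. Leave any red look-alike of the part that bears cassette_mid alone.

How it is judged:
By the outcome, as a careful person would: the job done as asked, in the order asked, and still so for the second after the job is handed in, with the robot touching nothing.
It also fails if it takes over 58 s, if anything falls off the work surface, if the arm or the gripper's body presses on something with over 40 N, if the wrist force passes 120 N, or if a joint passes its speed limit or range.

ROBOT

A 6-joint arm with a two-finger parallel gripper is mounted at the origin on the work surface. World frame = base frame: x ahead of the robot, y to its left, z up, the work surface at z = 0. Lengths are in m, angles in degrees, forces in N, time in s.
With the tool pointing down it reaches from about 0.3 to 0.75 m from the base axis. Payload 8.5 kg.
Tool frame: the origin (TCP) lies between the finger pads; the fingertips stand ahead of it and the grasp point (between the pads) lies 8 mm behind it (env.tcp_to_tips is the z of the fingertips in the tool frame, in m); z points along the fingers, x is the direction in which the jaws open and shut, and the axes are right-handed (so a half turn about z gives the same grasp; the last joint's range is limited). The gripper opens to 85 mm and grips with 20 to 120 N. Pads are 22 mm wide; open, the fingers measure 114 mm over their backs; the gripper's body (76 mm by 85 mm) begins 54 mm behind the grasp point. The pads swing forward as they close: fully open they stand 13 mm farther back than shut.
Start: joints at [-79.315, 21.807, 74.336, -0, 83.858, -12.336], TCP at [0.215, -0.506, 0.242] pointing down, gripper open.
Joint ranges: [-178.18, 178.18], [-50.72, 133.34], [12.68, 142.11], [-81.47, 261.47], [9.98, 163.14], [-165.26, 165.26]. Speed limits (degrees/s): [136.94, 136.94, 180, 180, 180, 180].

INTERFACE

Orientations are given as a 3x3 rotation matrix whose columns are the frame's x, y, z axes.
In Python, from rig import observe, viewer, env gives the robot as it stands.
- The arm moves only by the tool jog_arm, never from a script. Its arguments are lists of equal length, an entry for each row: "dr": the turn, a rotation vector about the tool's x, y, z in rad, a list of three; "slide": the shift along the tool's x, y, z in m, a list of three; "gripper": the opening, from -1 (shut) to 1 (fully open), so that 0 is half open. In form: {"dr": [[rx, ry, rz], ...], "slide": [[dx, dy, dz], ...], "gripper": [gripper, ...]}. A call has exactly 10 rows; each row shifts and turns the commanded pose from where the row before left it, along the tool's axes as they then stand; what a row does not reach is not made up. A row lasts 1/10 s, in which the tool goes at most 50 mm and 8.59 degrees, less where a joint would pass 70% of its speed; a pose out of reach is approached as far as the arm can. A call is refused whole if a number of a shift passes 0.05 or a number of a turn 0.15, either way. A call with a gripper value outside its range is refused whole. The fingers move at their own pace and stop on an object; "force" is the grip in N (left out, the last holds). Time passes only in rows, so rows that do not move let the fingers close, or fill a call up. It gives the time, the measured TCP pose, the force and the opening at its end, in the units of the state.
- observe(): the state, without advancing time (a new reading comes with each control period).
- viewer.get_image(name): name is "scene" or "top"; returns a dict with "pixels" (384x512x3 uint8, blue, green, red), "camera_matrix" (3x3 intrinsics, pixels), "R" (3x3) and "t" (3): a world point X has camera coordinates R X + t. Camera axes: x right, y down, z forward; pixel columns grow to the right and rows downward; lengths in m; the calibration is good to about 2 mm. A picture is of the moment at which its call begins. There is no depth.
- env.close_job(): hands the job in, once; it reports no verdict.
The state is a dict: "time_s": time; "q": joint angles; "qvel": joint speeds; "joint_efforts": joint torques, N m; "position": TCP position; "tool_rot": TCP orientation; "ft_force": force on the tool from outside, world axes, zero at the start; "wrist_torque": the same for the moment, N m; "grip_width": finger opening in m.
Only numpy, scipy, OpenCV 4.12 (cv2) and the standard library are available. Lean on these libraries where they do the work, as an engineer would, in place of code of your own. Each camera call takes 0.05 s, during which the arm holds its last target.

## Working session

There is one attempt and no reset: what is moved stays moved. The work goes in short steps, Python scripts to look and compute and a tool call to move; the robot and the scene stay as the last step left them, time stands still between calls to the robot, and variables do not carry over. Pictures are saved under pics/ and viewed, and the job is handed in when it is done.

Besides the shell and the picture viewer there is one more tool, called after "Emit:" as name(argument=value, ...) on one line, values as JSON. jog_arm: Moves the arm, as the interface text tells. Its arguments: {"type":"object","properties":{"dr":{"type":"array","items":{"type":"array","items":{"type":"number"}}},"slide":{"type":"array","items":{"type":"array","items":{"type":"number"}}},"gripper":{"type":"array","items":{"type":"number"}},"force":{"type":"number"}},"required":["dr","slide","gripper"]}

```bash
ls; mkdir -p pics; cat > h.py <<'E'
import numpy as np, cv2
from rig import observe, viewer, env
def grab(name,fn):
    d=viewer.get_image(name); cv2.imwrite('pics/'+fn,d['pixels']); np.savez('pics/'+fn+'.npz',**{k:np.array(v) for k,v in d.items()}); return d
def load(fn): return np.load('pics/'+fn+'.npz')
def ray(d,u,v,z):
    K,R,t=d['camera_matrix'],d['R'],np.array(d['t']).ravel()
    c=-R.T@t; w=R.T@np.linalg.solve(K,[u,v,1.]); s=(z-c[2])/w[2]; return c+s*w
def proj(d,X):
    p=d['camera_matrix']@(d['R']@np.array(X,float)+np.array(d['t']).ravel()); return p[:2]/p[2]
E
python3 - <<'E'
from h import *
for n in('scene','top'):
    d=grab(n,n+'0.png'); print(n,d['camera_matrix'].tolist(),(-d['R'].T@np.array(d['t']).ravel()).tolist(), d['R'].round(3).tolist())
s=observe(); print(s, env.tcp_to_tips)
E
```

```text
pics
scene [[412.9518194629286, 0.0, 261.04363353174796], [0.0, 412.9518194629286, 195.05416834831732], [0.0, 0.0, 1.0]] [1.350479241089823, -0.1668465613929554, 0.5580856834092893] [[0.195, 0.981, 0.001], [0.519, -0.102, -0.849], [-0.832, 0.166, -0.529]]
top [[461.61128878887604, 0.0, 248.3810995020327], [0.0, 461.61128878887604, 200.8418380460149], [0.0, 0.0, 1.0]] [0.4289252695235025, 0.021054367961248766, 1.248203385879989] [[-0.016, -1.0, 0.005], [-0.993, 0.015, -0.113], [0.113, -0.007, -0.994]]
{'time_s': 0.1, 'q': array([-7.93143299e+01,  2.18370265e+01,  7.43776233e+01,  1.57441645e-03,
        8.38581351e+01, -1.23364625e+01]), 'qvel': array([ 0.03719057, -0.10460589, -0.04843511, -0.01745995, -0.04382995,
       -0.0043507 ]), 'joint_efforts': array([ 4.28365587e-03, -4.49216938e+01, -2.31658155e+01, -1.59457563e-04,
        3.65576532e-03,  2.49552912e-06]), 'position': array([ 0.21505103, -0.50595787,  0.24179089]), 'tool_rot': array([[ 3.91083827e-01, -9.20355039e-01, -2.08699237e-04],
       [-9.20354233e-01, -3.91083769e-01,  1.25337169e-03],
       [-1.23516584e-03, -2.98096171e-04, -9.99999193e-01]]), 'ft_force': array([ 0.02697585,  0.11312161, -0.49067767]), 'wrist_torque': array([-0.09015025, -0.00148521, -0.00427806]), 'grip_width': 0.08506085531193103} 0.011
```

```bash
python3 -c "
import cv2
for n in('scene','top'):
    i=cv2.imread(f'pics/{n}0.png'); cv2.imwrite(f'pics/{n}0b.png',cv2.resize(i,(800,600),interpolation=cv2.INTER_CUBIC))"
```

```text
(no output)
```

View pics/scene0b.png

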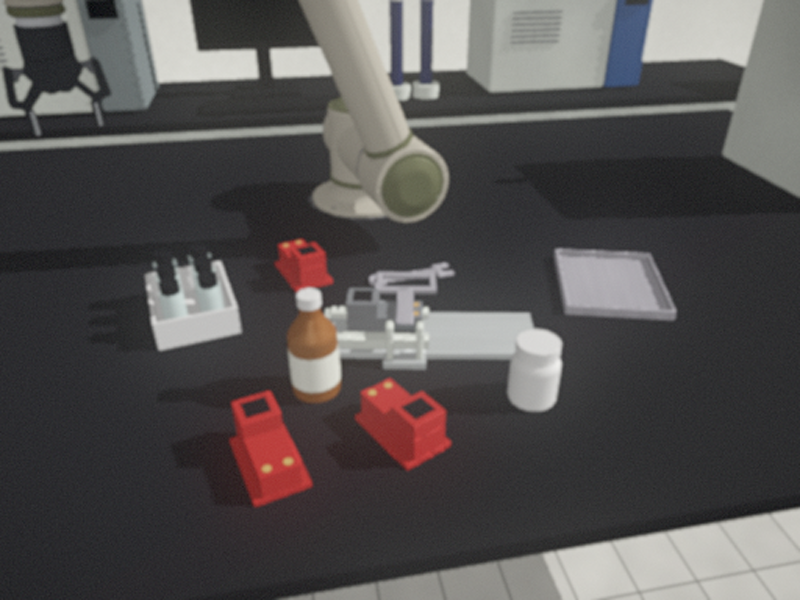

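View pics/top0b.png

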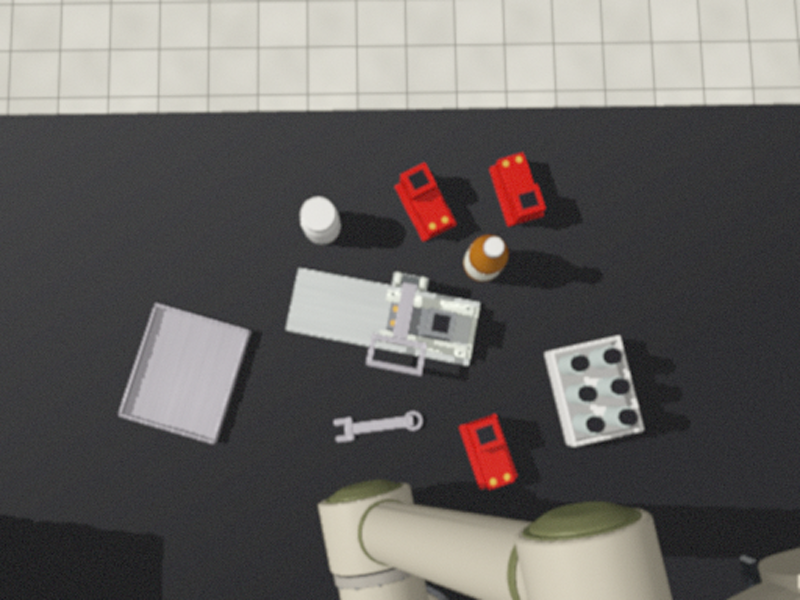

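```bash
python3 -c "
import cv2
i=cv2.imread('pics/top0.png'); c=i[160:250,170:320]; cv2.imwrite('pics/c1.png',cv2.resize(c,(800,480),interpolation=cv2.INTER_CUBIC))
c=i[180:300,60:180]; cv2.imwrite('pics/c2.png',cv2.resize(c,(600,600),interpolation=cv2.INTER_CUBIC))
i=cv2.imread('pics/scene0.png'); c=i[160:250,190:350]; cv2.imwrite('pics/c3.png',cv2.resize(c,(800,450),interpolation=cv2.INTER_CUBIC))"
```

```text
(no output)
```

View pics/c1.png

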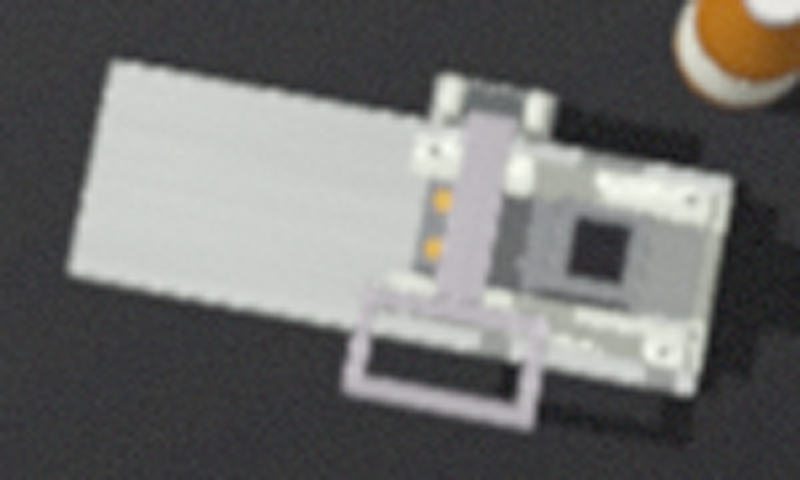

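View pics/c2.png

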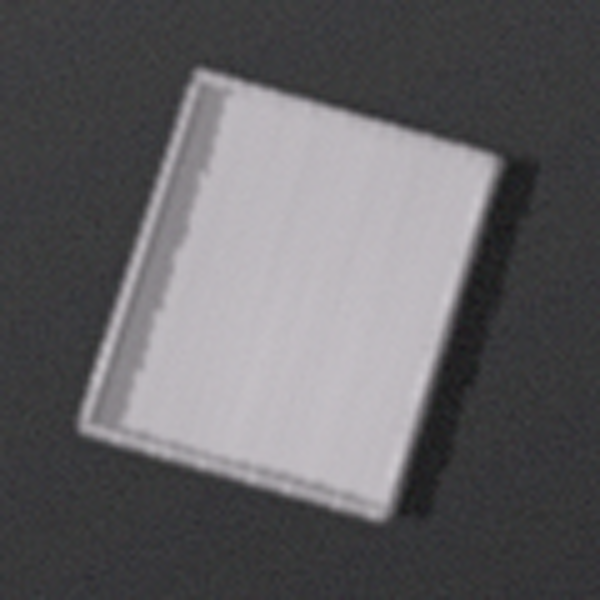

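View pics/c3.png

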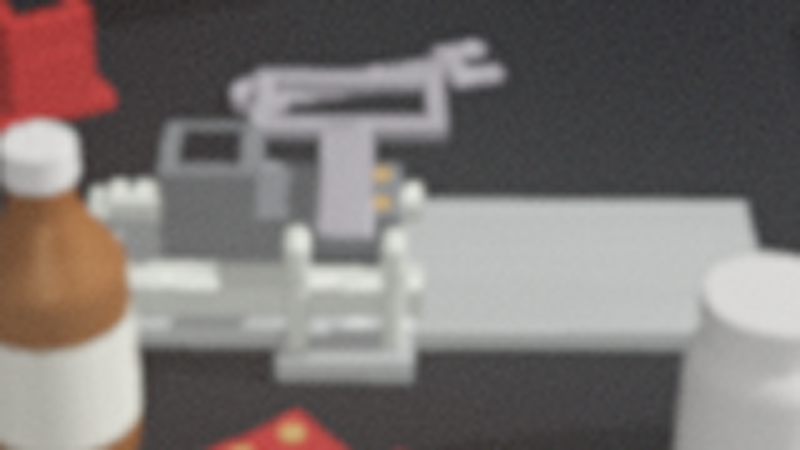

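```bash
python3 - <<'E'
from h import *
d=load('top0.png'); f=lambda x,y,z:ray(d,170+(x+.5)/(16/3)-.5,160+(y+.5)/(16/3)-.5,z)
P={k:f(*v) for k,v in dict(TL=(111,62,.01),BL=(68,274,.01),TR=(733,178,.022),BR=(694,394,.022),rodL=(348,386,.057),rodR=(531,421,.057),cTL=(527,213,.062),cBL=(519,296,.062),).items()}
for k,v in P.items(): print(k,v.round(4))
ex=P['TL']-P['BL']; print('w',np.hypot(*ex[:2]), 'yawx',np.degrees(np.arctan2(ex[1],ex[0])))
L=(P['TL']+P['BL'])/2-(P['TR']+P['BR'])/2; print('len',np.hypot(*L[:2]),'yaw from y',np.degrees(np.arctan2(-L[0],L[1])))
rr=P['rodL']-P['rodR']; print('rod',np.hypot(*rr[:2]),np.degrees(np.arctan2(-rr[0],rr[1])),(P['rodL']+P['rodR'])/2)
m=((P['TL']+P['BL'])/2)[:2]
# top contour fit
def dock(yaw,o): 
    c,s=np.cos(yaw),np.sin(yaw);R=np.array([[c,-s],[s,c]]); return lambda p:np.r_[R@np.array(p[:2])+o,p[2]]
g=lambda x,y,z:ray(d,60+(x+.5)/5-.5,180+(y+.5)/5-.5,z)
T=[g(*p,.016) for p in((200,68),(500,156),(388,522),(78,431))]
T=np.array(T);print(T.round(4),T.mean(0)); print([np.linalg.norm(T[i]-T[i-1]).round(4) for i in range(4)])
e=T[0]-T[3]+T[1]-T[2];print('tray yaw',np.degrees(np.arctan2(e[1],e[0])))
for yaw in np.radians([-8,-9,-10,-11,-12]):
    R=np.array([[np.cos(yaw),-np.sin(yaw)],[np.sin(yaw),np.cos(yaw)]])
    o1=m-R@[0,.16]; o2=((P['TR']+P['BR'])/2)[:2]-R@[0,-.16]; o3=((P['rodL']+P['rodR'])/2)[:2]-R@[-.085,-.035]; print(np.degrees(yaw),o1,o2,o3)
E
```

```text
TL [0.6532 0.1687 0.01  ]
BL [0.545  0.1906 0.01  ]
TR [ 0.5873 -0.145   0.022 ]
BR [ 0.4792 -0.1223  0.022 ]
rodL [0.4842 0.0489 0.057 ]
rodR [ 0.466  -0.0392  0.057 ]
cTL [ 0.5665 -0.0391  0.062 ]
cBL [ 0.5262 -0.0344  0.062 ]
w 0.11032304417756485 yawx -11.418737878389614
len 0.32015362080258414 yaw from y -11.870536386035738
rod 0.08995340470003124 -11.695076475198467 [0.47510253 0.00488961 0.057     ]
[[0.5958 0.4119 0.016 ]
 [0.5458 0.2506 0.016 ]
 [0.3535 0.3083 0.016 ]
 [0.4035 0.4722 0.016 ]] [0.4746323  0.36075435 0.016     ]
[np.float64(0.2016), np.float64(0.1689), np.float64(0.2008), np.float64(0.1714)]
tray yaw -17.044987307093074
-8.0 [0.57682378 0.02121149] [0.55550326 0.02479017] [0.56414637 0.02771928]
-9.0 [0.57406196 0.02162425] [0.55826508 0.02437741] [0.56453124 0.02616178]
-10.0 [0.57130777 0.02208514] [0.56101927 0.02391652] [0.56488887 0.02459779]
-11.0 [0.56856203 0.02259403] [0.563765   0.02340763] [0.56521915 0.0230278 ]
-12.000000000000002 [0.5658256  0.02315076] [0.56650143 0.0228509 ] [0.56552198 0.02145228]
```

```bash
cat >> h.py <<'E'
YAW=np.radians(-11.8); O=np.array([.566,.0229])
RD=np.array([[np.cos(YAW),-np.sin(YAW)],[np.sin(YAW),np.cos(YAW)]])
def D(x,y,z): return np.r_[RD@[x,y]+O,z]
def invD(p): return np.r_[RD.T@(np.array(p[:2])-O),p[2]]
def togo(X,yaw=None):
    s=observe(); R=s['tool_rot']; p=s['position']; print('t',s['time_s'],'pos',p.round(4),'dock',invD(p).round(4),'F',s['ft_force'].round(1),'w',round(s['grip_width'],4),'q',s['q'].round(0))
    th=np.arctan2(R[1,0],R[0,0]); print('yaw',np.degrees(th).round(2),'tilt',R[:,2].round(3))
    d=np.array(X)-p
    print('togo tool at current yaw',(R.T@d).round(4))
    if yaw is not None:
        y=np.radians(yaw); dz=(y-th+np.pi)%(2*np.pi)-np.pi; print('rz',-dz.round(4))
        RF=np.array([[np.cos(y),np.sin(y),0],[np.sin(y),-np.cos(y),0],[0,0,-1]]); print('togo in final frame',(RF.T@d).round(4))
E
python3 - <<'E'
from h import *
T=D(-.085,-.035,.12); print(T); togo(T,-11.8)
th=np.radians(-67)
for i in range(10):
    w=np.array([.0217,.0425]); print(round(w@[np.cos(th),np.sin(th)],4),round(w@[np.sin(th),-np.cos(th)],4)); th+=.0963
d=load('top0.png')
for n,(u,v,z) in dict(bottle=(492,247,.15),jar=(318,213,.09)).items(): p=ray(d,u/1.5625,v/1.5625,z); print(n,p,invD(p))
for n,(x,y) in dict(f=(533,213),b=(519,300)).items(): print(n,invD(ray(d,170+x/5.333,160+y/5.333,.072)))
for n,(x,y) in dict(h1=(448,97),h2=(540,108)).items(): print(n,invD(ray(d,170+x/5.333,160+y/5.333,.065)))
E
```

```text
[0.47563891 0.00602181 0.12      ]
t 0.1 pos [ 0.2151 -0.506   0.2418] dock [-0.2354 -0.5894  0.2418] F [ 0.   0.1 -0.5] w 0.0851 q [-79.  22.  74.   0.  84. -12.]
yaw -66.98 tilt [-0.     0.001 -1.   ]
togo tool at current yaw [-0.3691 -0.44    0.1224]
rz -0.963
togo in final frame [ 0.1504 -0.5544  0.1218]
-0.0306 -0.0366
-0.027 -0.0394
-0.0231 -0.0418
-0.019 -0.0438
-0.0147 -0.0454
-0.0102 -0.0466
-0.0057 -0.0474
-0.0011 -0.0477
0.0035 -0.0476
0.008 -0.047
bottle [ 0.65562421 -0.14923769  0.15      ] [ 0.1229317  -0.15017218  0.15      ]
jar [0.72893436 0.12544793 0.09      ] [0.13852048 0.13370025 0.09      ]
f [ 0.01160917 -0.06435332  0.072     ]
b [-0.03091403 -0.06548383  0.072     ]
h1 [ 0.06046972 -0.01349867  0.065     ]
h2 [ 0.06365093 -0.05844704  0.065     ]
```

Emit:
jog_arm(dr=[[0, 0, -0.0963], [0, 0, -0.0963], [0, 0, -0.0963], [0, 0, -0.0963], [0, 0, -0.0963], [0, 0, -0.0963], [0, 0, -0.0963], [0, 0, -0.0963], [0, 0, -0.0963], [0, 0, -0.0963]], slide=[[-0.0306, -0.0366, 0], [-0.027, -0.0394, 0], [-0.0231, -0.0418, 0], [-0.019, -0.0438, 0], [-0.0147, -0.0454, 0], [-0.0102, -0.0466, 0], [-0.0057, -0.0474, 0], [-0.0011, -0.0477, 0], [0.0035, -0.0476, 0], [0.008, -0.047, 0]], gripper=[-0.3, -0.3, -0.3, -0.3, -0.3, -0.3, -0.3, -0.3, -0.3, -0.3], force=25)

```text
time_s: 1.1
position: [0.4323, -0.0791, 0.2423]
tool_rot: [[0.98, -0.201, -0.0], [-0.201, -0.98, 0.0], [-0.0, -0.0, -1.0]]
ft_force: [0.8, -0.9, -0.2]
grip_width: 0.0302
```

```bash
python3 - <<'E'
from h import *
togo(D(-.085,-.035,.045),-11.8)
E
```

```text
t 1.1 pos [ 0.4323 -0.0791  0.2423] dock [-0.11   -0.1271  0.2423] F [ 0.8 -0.9 -0.2] w 0.0302 q [-26.  11.  91.  -0.  79. -14.]
yaw -11.58 tilt [-0.  0. -1.]
togo tool at current yaw [ 0.0254 -0.092   0.1973]
rz 0.0038
togo in final frame [ 0.025  -0.0921  0.1973]
```

Emit:
jog_arm(dr=[[0, 0, 0.004], [0, 0, 0], [0, 0, 0], [0, 0, 0], [0, 0, 0], [0, 0, 0], [0, 0, 0], [0, 0, 0], [0, 0, 0], [0, 0, 0]], slide=[[0.01, -0.035, 0.03], [0.01, -0.035, 0.03], [0.005, -0.022, 0.04], [0, 0, 0.03], [0, 0, 0], [0, 0, 0], [0, 0, 0], [0, 0, 0], [0, 0, 0], [0, 0, 0]], gripper=[-0.3, -0.3, -0.3, -0.3, -0.3, -0.3, -0.3, -0.3, -0.3, -0.3])

```text
time_s: 2.1
position: [0.4756, 0.0036, 0.1129]
tool_rot: [[0.978, -0.209, 0.001], [-0.209, -0.978, -0.0], [0.001, 0.0, -1.0]]
ft_force: [-0.1, 0.6, -1.3]
grip_width: 0.0297
```

```bash
python3 - <<'E'
from h import *
togo(D(-.085,-.035,.045),-11.8)
d=grab('scene','s1.png'); i=d['pixels'][120:270,180:360]; cv2.imwrite('pics/s1b.png',cv2.resize(i,(720,600),interpolation=cv2.INTER_CUBIC))
E
```

```text
t 2.1 pos [0.4756 0.0036 0.1129] dock [-0.0846 -0.0374  0.1129] F [-0.1  0.6 -1.3] w 0.0297 q [-14.  23.  97.   0.  60.  -2.]
yaw -12.05 tilt [ 0.001 -0.    -1.   ]
togo tool at current yaw [-0.0005 -0.0024  0.0679]
rz -0.0044
togo in final frame [-0.0004 -0.0024  0.0679]
```

View pics/s1b.png

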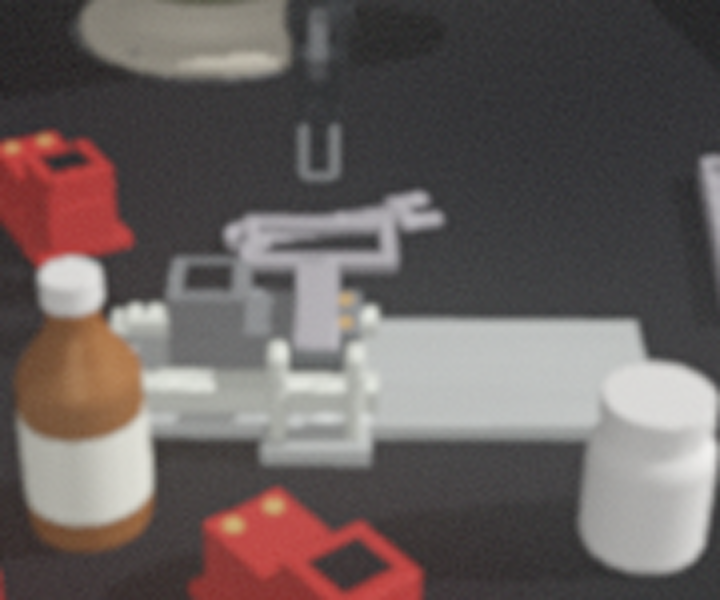

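Emit:
jog_arm(dr=[[0, 0, 0], [0, 0, 0], [0, 0, 0], [0, 0, 0], [0, 0, 0], [0, 0, 0], [0, 0, 0], [0, 0, 0], [0, 0, 0], [0, 0, 0]], slide=[[0, -0.002, 0.017], [0, 0, 0.017], [0, 0, 0.017], [0, 0, 0.017], [0, 0, 0], [0, 0, 0], [0, 0, 0], [0, 0, 0], [0, 0, 0], [0, 0, 0]], gripper=[-0.3, -0.3, -0.3, -0.3, -0.3, -0.3, -1, -1, -1, -1])

```text
time_s: 3.15
position: [0.4768, 0.0055, 0.045]
tool_rot: [[0.978, -0.209, 0.003], [-0.209, -0.978, -0.001], [0.003, 0.0, -1.0]]
ft_force: [4.8, -0.3, 0.2]
grip_width: 0.0089
```

```bash
python3 - <<'E'
from h import *
togo(D(-.085,-.035,.045),-11.8)
E
```

```text
t 3.15 pos [0.4768 0.0055 0.045 ] dock [-0.0837 -0.0352  0.045 ] F [ 4.8 -0.3  0.2] w 0.0089 q [-14.  29. 101.   0.  49.  -2.]
yaw -12.04 tilt [ 0.003 -0.001 -1.   ]
togo tool at current yaw [-0.0013 -0.0002 -0.    ]
rz -0.0041
togo in final frame [-0.0013 -0.0002 -0.    ]
```

Emit:
jog_arm(dr=[[0, 0, 0], [0, 0, 0], [0, 0, 0], [0, 0, 0], [0, 0, 0], [0, 0, 0], [0, 0, 0], [0, 0, 0], [0, 0, 0], [0, 0, 0]], slide=[[0.0006, 0, -0.0128], [0.0017, 0, -0.0127], [0.0028, 0, -0.0125], [0.0039, 0, -0.0122], [0.0049, 0, -0.0119], [0.0059, 0, -0.0114], [0.0069, 0, -0.0108], [0.0078, 0, -0.0102], [0.0087, 0, -0.0095], [0.0095, 0, -0.0087]], gripper=[-1, -1, -1, -1, -1, -1, -1, -1, -1, -1])

```text
time_s: 4.15
position: [0.5278, -0.0053, 0.1559]
tool_rot: [[0.978, -0.209, -0.001], [-0.209, -0.978, 0.001], [-0.001, -0.0, -1.0]]
ft_force: [9.6, -1.4, -17.4]
grip_width: 0.0092
```

```bash
python3 - <<'E'
from h import *
d=grab('scene','s2.png'); i=d['pixels'][90:270,180:360]; cv2.imwrite('pics/s2b.png',cv2.resize(i,(600,600),interpolation=cv2.INTER_CUBIC))
p=np.radians(50);togo(D(.062-.147*np.cos(p),-.035,.045+.147*np.sin(p)),-11.8)
E
```

```text
t 4.2 pos [ 0.5294 -0.0056  0.1572] dock [-0.03   -0.0354  0.1572] F [ 9.3 -0.3 -9.1] w 0.0092 q [-13.  24.  86.   0.  70.  -1.]
yaw -12.06 tilt [ 0.002  0.    -1.   ]
togo tool at current yaw [-0.0025 -0.0004 -0.0004]
rz -0.0045
togo in final frame [-0.0025 -0.0004 -0.0004]
```

View pics/s2b.png

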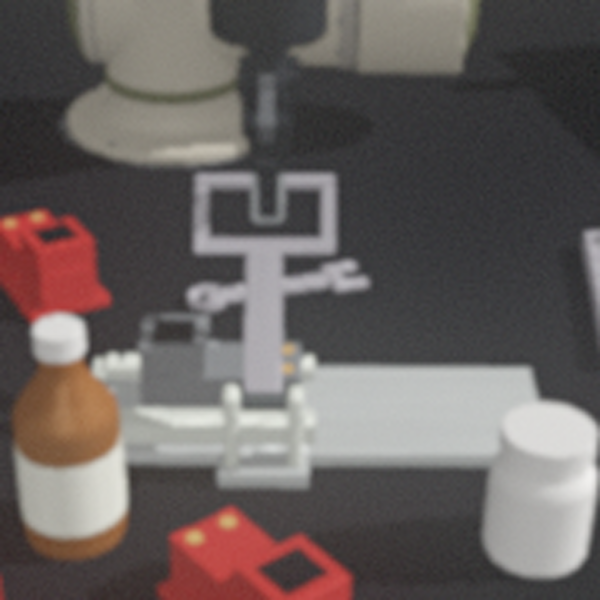

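Bar is swinging up in the grip at about 50°. Continue the arc.

Emit:
jog_arm(dr=[[0, 0, 0], [0, 0, 0], [0, 0, 0], [0, 0, 0], [0, 0, 0], [0, 0, 0], [0, 0, 0], [0, 0, 0], [0, 0, 0], [0, 0, 0]], slide=[[0.0092, 0, -0.0078], [0.01, 0, -0.0069], [0.0107, 0, -0.0059], [0.0115, 0, -0.0049], [0.0122, 0, -0.0039], [0.0125, 0, -0.0028], [0.0127, 0, -0.0017], [0.0128, 0, -0.0006], [0.0128, 0, 0.0006], [0.0127, 0, 0.0017]], gripper=[-1, -1, -1, -1, -1, -1, -1, -1, -1, -1])

```text
time_s: 5.2
position: [0.6414, -0.0293, 0.1895]
tool_rot: [[0.978, -0.208, -0.002], [-0.208, -0.978, 0.001], [-0.002, -0.0, -1.0]]
ft_force: [-2.5, 1.7, 0.6]
grip_width: 0.0091
```

```bash
python3 - <<'E'
from h import *
d=grab('scene','s3.png'); i=d['pixels'][60:270,150:360]; cv2.imwrite('pics/s3b.png',cv2.resize(i,(600,600),interpolation=cv2.INTER_CUBIC))
p=np.radians(100);togo(D(.062-.147*np.cos(p),-.035,.045+.147*np.sin(p)),-11.8)
x,y,z=invD(observe()['position']); print(np.degrees(np.arctan2(z+.012-.057,.062-x)),np.hypot(z+.012-.057,.062-x))
E
```

```text
t 5.25 pos [ 0.643  -0.0297  0.1891] dock [ 0.0862 -0.0357  0.1891] F [2.6 1.6 5.7] w 0.0088 q [-13.  33.  63.   0.  83.  -1.]
yaw -12.03 tilt [-0.     0.001 -1.   ]
togo tool at current yaw [ 0.0014 -0.0007 -0.0007]
rz -0.0041
togo in final frame [ 0.0014 -0.0007 -0.0007]
99.51775841407466 0.14607052315944427
```

View pics/s3b.png

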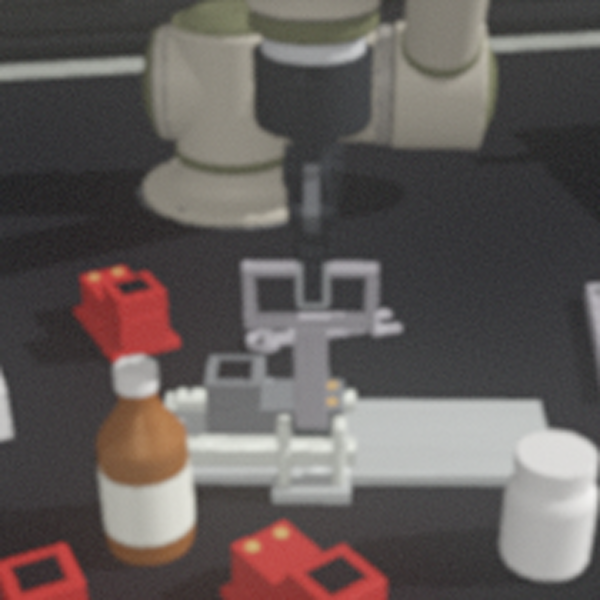

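Emit:
jog_arm(dr=[[0, 0, 0], [0, 0, 0], [0, 0, 0], [0, 0, 0], [0, 0, 0], [0, 0, 0], [0, 0, 0], [0, 0, 0], [0, 0, 0], [0, 0, 0]], slide=[[0.0015, 0, 0], [0, 0, 0], [0, 0, 0], [0, 0, 0], [0, 0, -0.02], [0, 0, -0.03], [0, 0, -0.02], [-0.03, 0, 0], [-0.04, 0.02, 0], [-0.03, 0.03, 0]], gripper=[-1, -0.3, -0.3, -0.3, -0.3, -0.3, -0.3, -0.3, 0.6, 0.6])

```text
time_s: 6.25
position: [0.5331, -0.057, 0.2592]
tool_rot: [[0.979, -0.206, -0.0], [-0.206, -0.979, 0.0], [-0.0, -0.0, -1.0]]
ft_force: [0.2, -0.7, -0.4]
grip_width: 0.058
```

```bash
python3 - <<'E'
from h import *
togo(D(0,-.087,.15),78.2)
d=grab('top','t4.png'); i=d['pixels'][150:260,170:320]; cv2.imwrite('pics/t4b.png',cv2.resize(i,(800,587),interpolation=cv2.INTER_CUBIC))
d=grab('scene','s4.png'); i=d['pixels'][60:270,150:360]; cv2.imwrite('pics/s4b.png',cv2.resize(i,(600,600),interpolation=cv2.INTER_CUBIC))
E
```

```text
t 6.25 pos [ 0.5331 -0.057   0.2592] dock [-0.0159 -0.0849  0.2592] F [ 0.2 -0.7 -0.4] w 0.058 q [-19.  20.  75.   0.  86.  -7.]
yaw -11.9 tilt [-0.  0. -1.]
togo tool at current yaw [0.0159 0.0021 0.1092]
rz -1.5725
togo in final frame [-0.0021  0.0159  0.1092]
```

View pics/s4b.png

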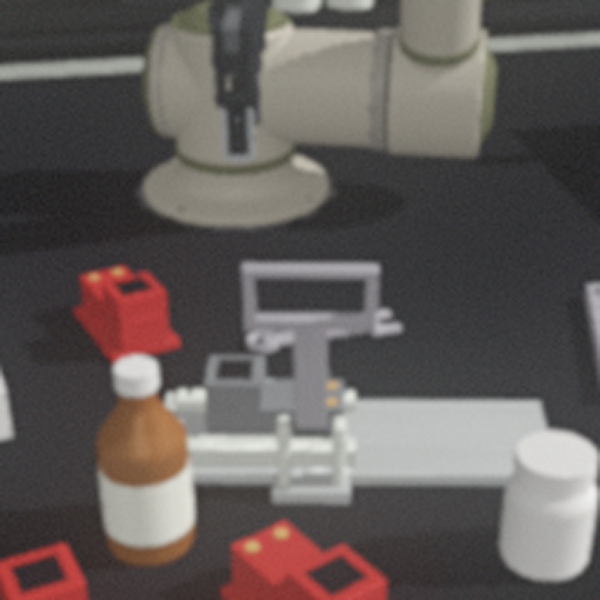

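View pics/t4b.png

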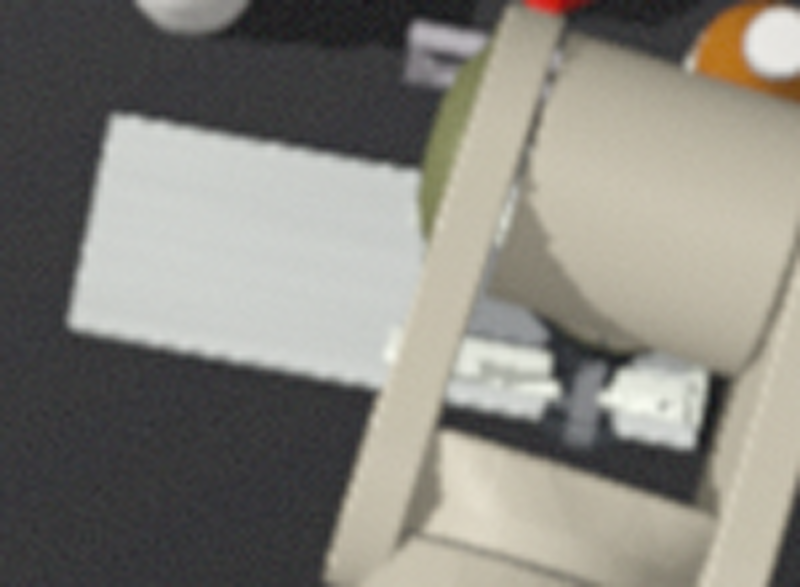

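```bash
python3 - <<'E'
from h import *
d=load('s4.png'); i=d['pixels'][170:235,205:290]; cv2.imwrite('pics/s4c.png',cv2.resize(i,(765,585),interpolation=cv2.INTER_CUBIC))
E
```

```text
(no output)
```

View pics/s4c.png

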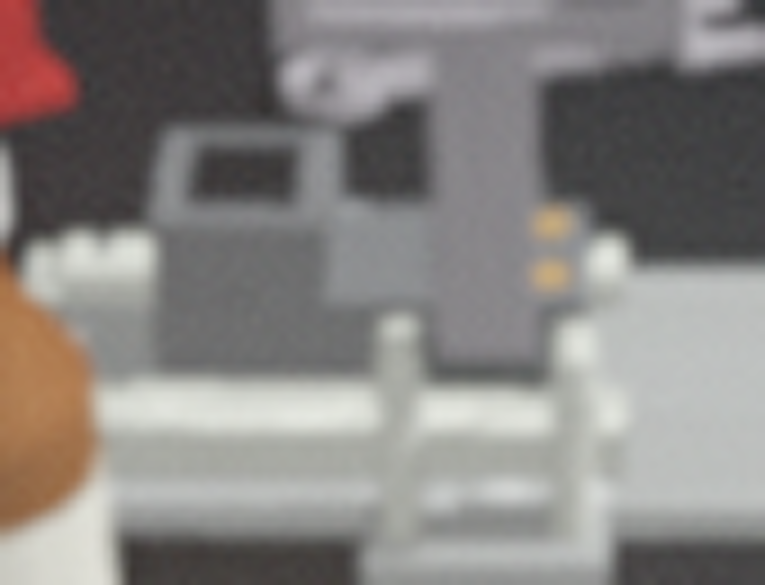

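```bash
python3 - <<'E'
from h import *
d=load('s4.png')
for n,(x,y,z) in dict(FL=(165,126,.072),FR=(337,128,.072),NL=(154,222,.072),NR=(333,226,.072),deckFR=(583,205,.05),deckNfront=(555,300,.05),deckNearL=(322,302,.05)).items(): print(n,invD(ray(d,205+x/9,170+y/9,z)).round(4))
t=load('top0.png')
for n,(x,y) in dict(rear_top=(632,215),rear_bot=(624,302)).items(): print(n,invD(ray(t,170+x/5.333,160+y/5.333,.072)).round(4))
togo(D(0,-.087,.15),78.2)
E
```

```text
FL [-0.021  -0.1207  0.072 ]
FR [-0.0205 -0.0762  0.072 ]
NL [ 0.026  -0.1193  0.072 ]
NR [ 0.0273 -0.0749  0.072 ]
deckFR [-0.019  -0.0125  0.05  ]
deckNfront [ 0.0265 -0.0199  0.05  ]
deckNearL [ 0.028  -0.0782  0.05  ]
rear_top [ 0.0197 -0.1113  0.072 ]
rear_bot [-0.0223 -0.1151  0.072 ]
t 6.35 pos [ 0.5316 -0.0591  0.2598] dock [-0.0169 -0.0873  0.2598] F [0.9 1.3 0.7] w 0.0684 q [-19.  20.  75.  -0.  86.  -7.]
yaw -12.15 tilt [-0.001 -0.    -1.   ]
togo tool at current yaw [ 0.017  -0.0005  0.1097]
rz -1.577
togo in final frame [0.0003 0.0169 0.1098]
```

```bash
python3 - <<'E'
from h import *
d=load('s4.png')
s=observe();p=s['position'];R=s['tool_rot']
for tz in(-.01,-.005,0,.005,.011):
  for tx in (-.034,.034,.042): print(tz,tx,((proj(d,p+R@[tx,0,tz])-[150,60])*600/210).round(0))
t=load('top0.png')
for x,y in((415,270),(428,182)): print(invD(ray(t,170+x/5.333,160+y/5.333,.05)).round(4))
E
python3 -c "
import cv2;i=cv2.imread('pics/s4.png')[60:130,210:260];cv2.imwrite('pics/s4d.png',cv2.resize(i,(430,600),interpolation=cv2.INTER_CUBIC))"
```

```text
-0.01 -0.034 [245. 106.]
-0.01 0.034 [239. 138.]
-0.01 0.042 [238. 142.]
-0.005 -0.034 [246. 112.]
-0.005 0.034 [239. 145.]
-0.005 0.042 [238. 149.]
0 -0.034 [246. 119.]
0 0.034 [239. 151.]
0 0.042 [239. 155.]
0.005 -0.034 [246. 125.]
0.005 0.034 [240. 158.]
0.005 0.042 [239. 162.]
0.011 -0.034 [246. 133.]
0.011 0.034 [240. 166.]
0.011 0.042 [239. 170.]
[-0.0242 -0.0135  0.05  ]
[ 0.0196 -0.0116  0.05  ]
```

View pics/s4d.png

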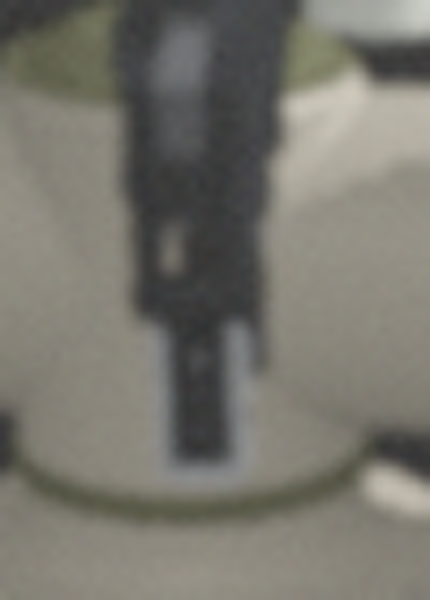

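Emit:
jog_arm(dr=[[0, 0, -0.149], [0, 0, -0.149], [0, 0, -0.149], [0, 0, -0.149], [0, 0, -0.149], [0, 0, -0.149], [0, 0, -0.149], [0, 0, -0.149], [0, 0, -0.149], [0, 0, -0.149]], slide=[[0.017, 0, 0.01], [0, 0, 0.01], [0, 0, 0.01], [0, 0, 0.01], [0, 0, 0.01], [0, 0, 0.01], [0, 0, 0.01], [0, 0, 0.01], [0, 0, 0.01], [0, 0, 0.01]], gripper=[1, 1, 1, 1, 1, 1, 1, 1, 1, 1], force=60)

```text
time_s: 7.35
position: [0.5519, -0.0614, 0.1588]
tool_rot: [[0.281, 0.96, 0.0], [0.96, -0.281, -0.0], [0.0, 0.0, -1.0]]
ft_force: [-0.1, -0.4, 0.7]
grip_width: 0.0851
```

```bash
python3 - <<'E'
from h import *
togo(D(0.001,-.099,.06),78.2)
E
```

```text
t 7.35 pos [ 0.5519 -0.0614  0.1588] dock [ 0.0035 -0.0854  0.1588] F [-0.1 -0.4  0.7] w 0.0851 q [-19.  27.  81.   0.  72. -92.]
yaw 73.69 tilt [ 0. -0. -1.]
togo tool at current yaw [-0.0138 -0.0014  0.0988]
rz -0.0787
togo in final frame [-0.0136 -0.0025  0.0988]
```

Emit:
jog_arm(dr=[[0, 0, -0.079], [0, 0, 0], [0, 0, 0], [0, 0, 0], [0, 0, 0], [0, 0, 0], [0, 0, 0], [0, 0, 0], [0, 0, 0], [0, 0, 0]], slide=[[0, 0, 0], [-0.0136, -0.0025, 0.02], [0, 0, 0.02], [0, 0, 0.02], [0, 0, 0.015], [0, 0, 0], [0, 0, 0], [0, 0, 0], [0, 0, 0], [0, 0, 0]], gripper=[1, 1, 1, 1, 1, 1, 1, 1, 1, 1])

```text
time_s: 8.35
position: [0.5467, -0.0744, 0.0848]
tool_rot: [[0.21, 0.978, 0.001], [0.978, -0.21, -0.0], [-0.0, 0.001, -1.0]]
ft_force: [0.1, 1.0, -0.1]
grip_width: 0.0858
```

```bash
python3 - <<'E'
from h import *
togo(D(0.001,-.099,.06),78.2)
d=grab('scene','s5.png'); i=d['pixels'][130:250,170:330]; cv2.imwrite('pics/s5b.png',cv2.resize(i,(800,600),interpolation=cv2.INTER_CUBIC))
E
```

```text
t 8.35 pos [ 0.5467 -0.0744  0.0848] dock [ 0.001  -0.0991  0.0848] F [ 0.1  1.  -0.1] w 0.0858 q [-20.  31.  87.   0.  62. -98.]
yaw 77.87 tilt [ 0.001 -0.    -1.   ]
togo tool at current yaw [ 0.0001 -0.      0.0248]
rz -0.0058
togo in final frame [0.0001 0.     0.0248]
```

View pics/s5b.png

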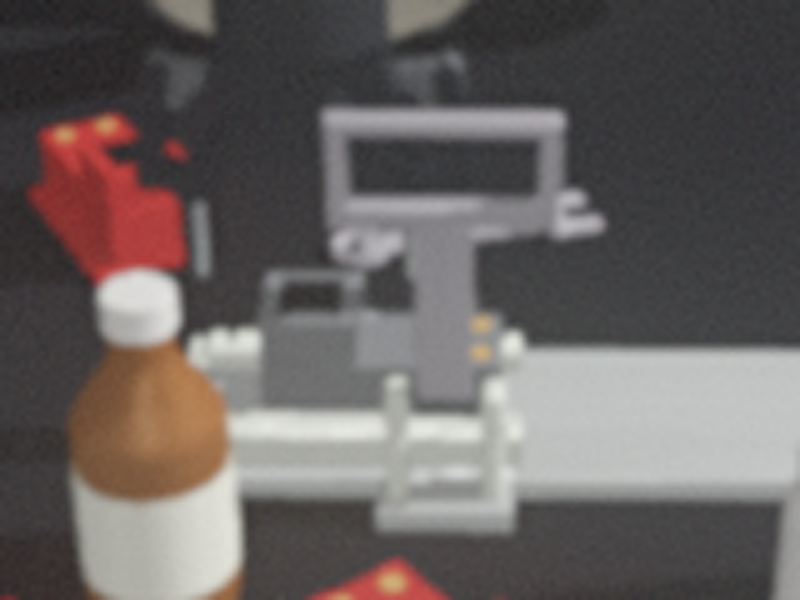

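Emit:
jog_arm(dr=[[0, 0, -0.005], [0, 0, 0], [0, 0, 0], [0, 0, 0], [0, 0, 0], [0, 0, 0], [0, 0, 0], [0, 0, 0], [0, 0, 0], [0, 0, 0]], slide=[[0, 0, 0.012], [0, 0, 0.0125], [0, 0, 0], [0, 0, 0], [0, 0, 0], [0, 0, 0], [0, 0, 0], [0, 0, 0], [0, 0, 0], [0, 0, 0]], gripper=[1, 1, 1, -1, -1, -1, -1, -1, -1, -1])

```text
time_s: 9.4
position: [0.5467, -0.0747, 0.0603]
tool_rot: [[0.205, 0.979, 0.001], [0.979, -0.205, -0.001], [-0.001, 0.001, -1.0]]
ft_force: [-0.8, -1.7, 6.0]
grip_width: 0.044
```

```bash
python3 - <<'E'
from h import *
togo(D(0.001,.035,.06),78.2)
d=grab('scene','s6.png'); i=d['pixels'][130:250,170:330]; cv2.imwrite('pics/s6b.png',cv2.resize(i,(800,600),interpolation=cv2.INTER_CUBIC))
E
```

```text
t 9.4 pos [ 0.5467 -0.0747  0.0603] dock [ 0.0011 -0.0994  0.0603] F [-0.8 -1.7  6. ] w 0.044 q [-20.  33.  88.  -0.  58. -98.]
yaw 78.15 tilt [ 0.001 -0.001 -1.   ]
togo tool at current yaw [ 0.1344 -0.0002  0.0003]
rz -0.0008
togo in final frame [ 1.344e-01 -1.000e-04  3.000e-04]
```

View pics/s6b.png

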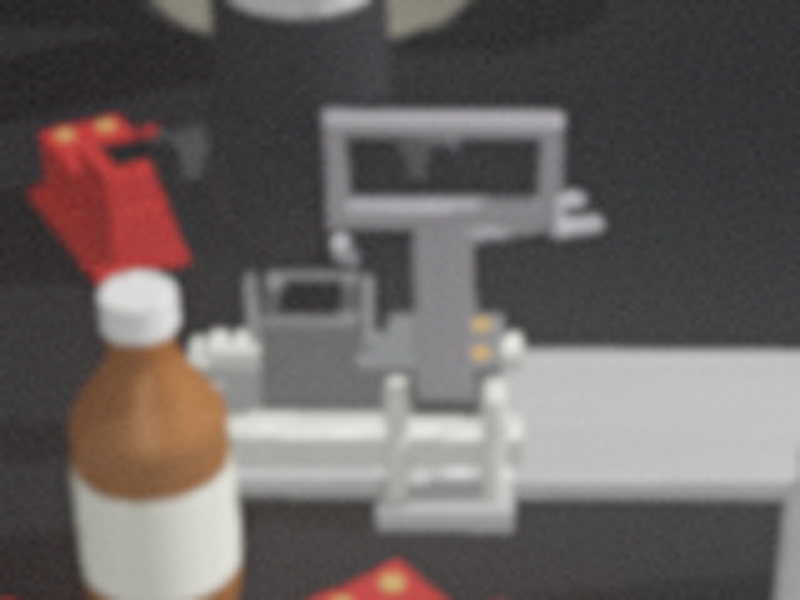

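Emit:
jog_arm(dr=[[0, 0, 0], [0, 0, 0], [0, 0, 0], [0, 0, 0], [0, 0, 0], [0, 0, 0], [0, 0, 0], [0, 0, 0], [0, 0, 0], [0, 0, 0]], slide=[[0.003, 0, -0.0003], [0.006, 0, 0], [0.007, 0, 0], [0.007, 0, 0], [0.007, 0, 0], [0.007, 0, 0], [0.007, 0, 0], [0.007, 0, 0], [0.007, 0, 0], [0.007, 0, 0]], gripper=[-1, -1, -1, -1, -1, -1, -1, -1, -1, -1])

```text
time_s: 10.45
position: [0.56, -0.0113, 0.0603]
tool_rot: [[0.205, 0.979, 0.001], [0.979, -0.205, -0.002], [-0.001, 0.001, -1.0]]
ft_force: [-0.4, -7.0, 3.2]
grip_width: 0.0439
```

```bash
python3 - <<'E'
from h import *
togo(D(0.001,.035,.06),78.2)
d=grab('scene','s7.png'); i=d['pixels'][130:250,170:330]; cv2.imwrite('pics/s7b.png',cv2.resize(i,(800,600),interpolation=cv2.INTER_CUBIC))
E
```

```text
t 10.45 pos [ 0.56   -0.0113  0.0603] dock [ 0.0012 -0.0347  0.0603] F [-0.4 -7.   3.2] w 0.0439 q [-13.  34.  87.  -0.  59. -91.]
yaw 78.14 tilt [ 0.001 -0.002 -1.   ]
togo tool at current yaw [ 0.0697 -0.0002  0.0003]
rz -0.001
togo in final frame [ 0.0697 -0.0002  0.0003]
```

View pics/s7b.png

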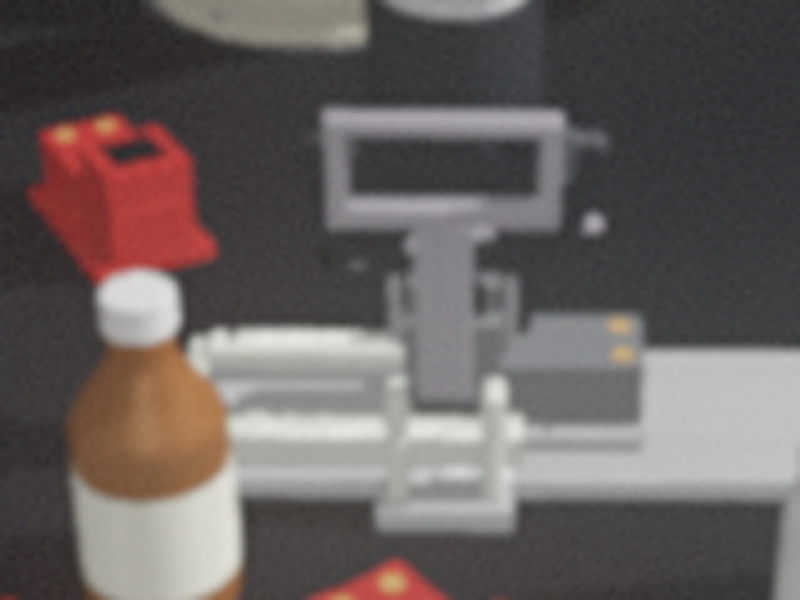

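Emit:
jog_arm(dr=[[0, 0, 0], [0, 0, 0], [0, 0, 0], [0, 0, 0], [0, 0, 0], [0, 0, 0], [0, 0, 0], [0, 0, 0], [0, 0, 0], [0, 0, 0]], slide=[[0.008, 0, 0], [0.008, 0, 0], [0.008, 0, 0], [0.008, 0, 0], [0.008, 0, 0], [0.008, 0, 0], [0.008, 0, 0], [0.008, 0, 0], [0.008, 0, 0], [0.005, 0, 0]], gripper=[-1, -1, -1, -1, -1, -1, -1, -1, -1, -1], force=80)

```text
time_s: 11.5
position: [0.5758, 0.0641, 0.0604]
tool_rot: [[0.205, 0.979, 0.0], [0.979, -0.205, -0.002], [-0.001, 0.001, -1.0]]
ft_force: [-1.1, -7.7, 4.8]
grip_width: 0.0436
```

```bash
python3 - <<'E'
from h import *
togo(D(0.001,.045,.06),78.2)
d=grab('scene','s8.png'); i=d['pixels'][130:250,190:350]; cv2.imwrite('pics/s8b.png',cv2.resize(i,(800,600),interpolation=cv2.INTER_CUBIC))
E
```

```text
t 11.5 pos [0.5758 0.0641 0.0604] dock [0.0012 0.0423 0.0604] F [-1.1 -7.7  4.8] w 0.0436 q [ -5.  35.  84.  -0.  61. -83.]
yaw 78.16 tilt [ 0.    -0.002 -1.   ]
togo tool at current yaw [ 0.0027 -0.0002  0.0004]
rz -0.0007
togo in final frame [ 0.0027 -0.0002  0.0004]
```

View pics/s8b.png

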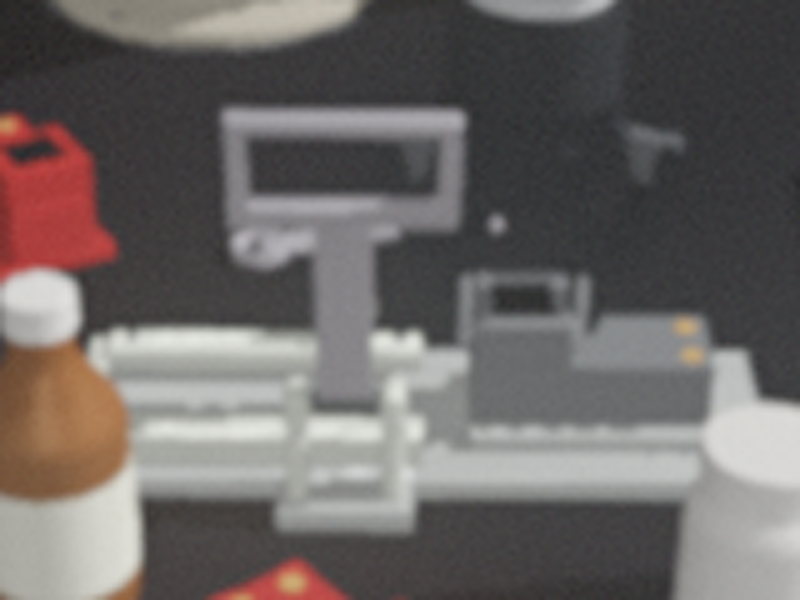

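Emit:
jog_arm(dr=[[0, 0, 0], [0, 0, 0], [0, 0, 0], [0, 0, 0], [0, 0, 0], [0, 0, 0], [0, 0, 0], [0, 0, 0], [0, 0, 0], [0, 0, 0]], slide=[[0, 0, 0], [0, 0, -0.004], [0, 0, -0.006], [0, 0, -0.01], [0, 0, -0.01], [0, 0, -0.01], [0, 0, -0.01], [0, 0, -0.01], [0, 0, 0], [0, 0, 0]], gripper=[-1, -1, -1, -1, -1, -1, -1, -1, -1, -1])

```text
time_s: 12.55
position: [0.5755, 0.0647, 0.1201]
tool_rot: [[0.205, 0.979, 0.0], [0.979, -0.205, -0.0], [0.0, 0.0, -1.0]]
ft_force: [0.0, -1.2, -5.9]
grip_width: 0.0435
```

```bash
python3 - <<'E'
from h import *
# tray: cassette centre 32.5mm ahead of TCP along tool x; tray centre
c=np.array([.4746,.3608]); y=np.radians(73)
T=c-.0325*np.array([np.cos(y),np.sin(y)]); print(T)
togo([*T,.12],73)
d=grab('scene','s9.png'); i=d['pixels'][110:230,190:350]; cv2.imwrite('pics/s9b.png',cv2.resize(i,(800,600),interpolation=cv2.INTER_CUBIC))
E
```

```text
[0.46509792 0.3297201 ]
t 12.55 pos [0.5755 0.0647 0.1201] dock [0.0008 0.0429 0.1201] F [ 0.  -1.2 -5.9] w 0.0435 q [ -5.  31.  80.  -0.  69. -83.]
yaw 78.15 tilt [ 0. -0. -1.]
togo tool at current yaw [ 2.367e-01 -1.625e-01  1.000e-04]
rz 0.0899
togo in final frame [ 2.212e-01 -1.831e-01  1.000e-04]
```

View pics/s9b.png

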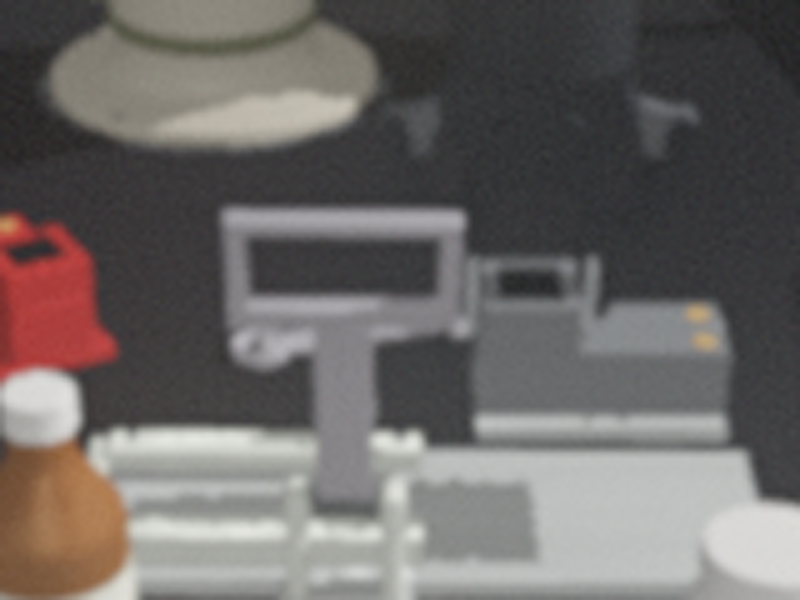

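Emit:
jog_arm(dr=[[0, 0, 0], [0, 0, 0], [0, 0, 0], [0, 0, 0], [0, 0, 0], [0, 0, 0], [0, 0, 0], [0, 0, 0], [0, 0, 0], [0, 0, 0]], slide=[[0.012, -0.0082, 0], [0.02, -0.0137, 0], [0.028, -0.0193, 0], [0.03, -0.0206, 0], [0.03, -0.0206, 0], [0.03, -0.0206, 0], [0.03, -0.0206, 0], [0.028, -0.0193, 0], [0.018, -0.0124, 0], [0.0107, -0.0072, 0]], gripper=[-1, -1, -1, -1, -1, -1, -1, -1, -1, -1])

```text
time_s: 13.6
position: [0.4634, 0.3316, 0.1195]
tool_rot: [[0.203, 0.979, -0.001], [0.979, -0.203, -0.0], [-0.0, -0.001, -1.0]]
ft_force: [0.7, -0.8, -5.8]
grip_width: 0.0431
```

Emit:
jog_arm(dr=[[0, 0, 0], [0, 0, 0.03], [0, 0, 0.03], [0, 0, 0.03], [0, 0, 0], [0, 0, 0], [0, 0, 0], [0, 0, 0], [0, 0, 0], [0, 0, 0]], slide=[[0, 0, 0], [0, 0, 0], [0, 0, 0], [0, 0, 0], [0, 0, 0.008], [0, 0, 0.01], [0, 0, 0.01], [0, 0, 0.006], [0, 0, 0], [0, 0, 0]], gripper=[-1, -1, -1, -1, -1, -1, -1, -1, -1, -1])

```text
time_s: 14.6
position: [0.4653, 0.3297, 0.086]
tool_rot: [[0.292, 0.956, -0.0], [0.956, -0.292, 0.0], [-0.0, -0.0, -1.0]]
ft_force: [0.3, -0.2, -5.2]
grip_width: 0.0435
```

```bash
python3 - <<'E'
from h import *
togo([.4651,.3297,.0553],73)
d=grab('scene','s10.png'); i=d['pixels'][100:230,310:470]; cv2.imwrite('pics/s10b.png',cv2.resize(i,(720,585),interpolation=cv2.INTER_CUBIC))
d=grab('top','t10.png'); cv2.imwrite('pics/t10b.png',cv2.resize(d['pixels'],(800,600)))
E
```

```text
t 14.6 pos [0.4653 0.3297 0.086 ] dock [-0.1613  0.2797  0.086 ] F [ 0.3 -0.2 -5.2] w 0.0435 q [ 23.  33.  84.   0.  63. -50.]
yaw 73.0 tilt [-0.  0. -1.]
togo tool at current yaw [-0.0001 -0.0002  0.0307]
rz 0.0
togo in final frame [-0.0001 -0.0002  0.0307]
```

View pics/s10b.png

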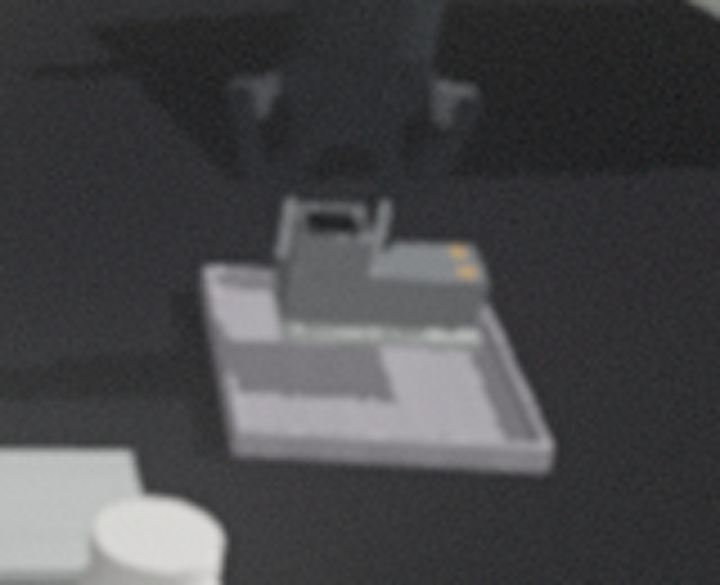

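View pics/t10b.png

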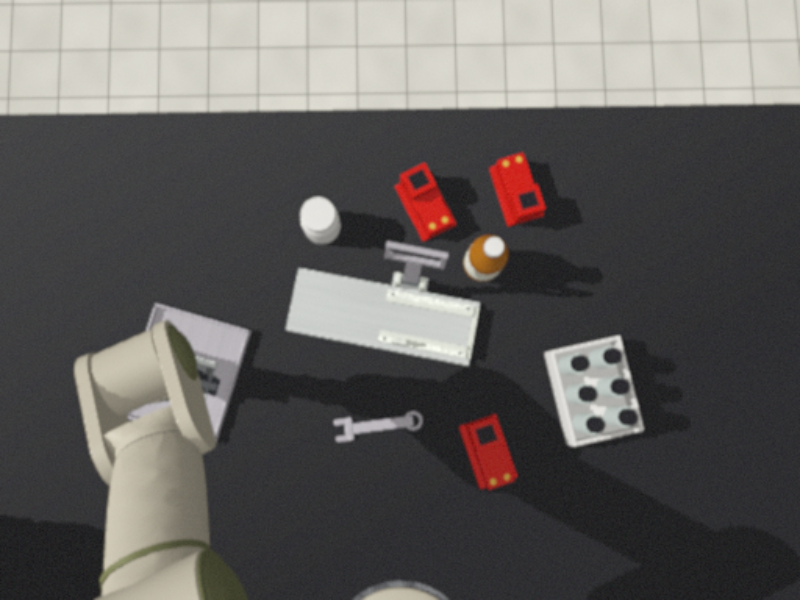

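Emit:
jog_arm(dr=[[0, 0, 0], [0, 0, 0], [0, 0, 0], [0, 0, 0], [0, 0, 0], [0, 0, 0], [0, 0, 0], [0, 0, 0], [0, 0, 0], [0, 0, 0]], slide=[[0, 0, 0.006], [0, 0, 0.007], [0, 0, 0.006], [0, 0, 0.004], [0, 0, 0.002], [0, 0, 0.001], [0, 0, 0.001], [0, 0, 0.001], [0, 0, 0.001], [0, 0, 0.0005]], gripper=[-1, -1, -1, -1, -1, -1, -1, -1, -1, -1])

```text
time_s: 15.7
position: [0.4652, 0.3297, 0.0565]
tool_rot: [[0.292, 0.956, 0.0], [0.956, -0.292, 0.0], [0.0, 0.0, -1.0]]
ft_force: [-0.2, 0.8, -6.8]
grip_width: 0.0431
```

Emit:
jog_arm(dr=[[0, 0, 0], [0, 0, 0], [0, 0, 0], [0, 0, 0], [0, 0, 0], [0, 0, 0], [0, 0, 0], [0, 0, 0], [0, 0, 0], [0, 0, 0]], slide=[[0, 0, 0.0003], [0, 0, 0.0003], [0, 0, 0.0003], [0, 0, 0.0003], [0, 0, 0], [0, 0, 0], [0, 0, 0], [0, 0, 0], [0, 0, 0], [0, 0, 0]], gripper=[-1, -1, -1, -1, -1, -1, -1, -1, -1, -1])

```text
time_s: 16.7
position: [0.4652, 0.3297, 0.0555]
tool_rot: [[0.292, 0.956, 0.0], [0.956, -0.292, 0.0], [0.0, 0.0, -1.0]]
ft_force: [-0.7, -0.0, -0.8]
grip_width: 0.0433
```

Emit:
jog_arm(dr=[[0, 0, 0], [0, 0, 0], [0, 0, 0], [0, 0, 0], [0, 0, 0], [0, 0, 0], [0, 0, 0], [0, 0, 0], [0, 0, 0], [0, 0, 0]], slide=[[0, 0, 0.0003], [0, 0, 0], [0, 0, 0], [0, 0, 0], [0, 0, 0], [0, 0, 0], [0, 0, 0], [0, 0, -0.005], [0, 0, -0.01], [0, 0, -0.02]], gripper=[-1, -1, 0.1, 0.2, 0.4, 0.6, 0.6, 0.6, 0.6, 0.6], force=20)

```text
time_s: 17.7
position: [0.4647, 0.3295, 0.0901]
tool_rot: [[0.293, 0.956, -0.002], [0.956, -0.293, -0.001], [-0.001, -0.002, -1.0]]
ft_force: [-1.4, 0.0, -0.4]
grip_width: 0.0682
```

Emit:
jog_arm(dr=[[0, 0, 0], [0, 0, 0], [0, 0, 0], [0, 0, 0], [0, 0, 0], [0, 0, 0], [0, 0, 0], [0, 0, 0], [0, 0, 0], [0, 0, 0]], slide=[[0, 0, -0.03], [0, 0, -0.04], [0, 0, -0.04], [0, 0, -0.03], [-0.02, 0.02, 0], [-0.03, 0.03, 0], [-0.03, 0.03, 0], [-0.03, 0.03, 0], [-0.02, 0.02, 0], [0, 0, 0]], gripper=[0.6, 0.6, 0.6, 0.6, 0.6, 0.6, 0.6, 0.6, 0.6, 0.6])

```text
time_s: 18.7
position: [0.5528, 0.1644, 0.2307]
tool_rot: [[0.296, 0.955, 0.001], [0.955, -0.296, -0.001], [-0.0, 0.001, -1.0]]
ft_force: [-1.0, 0.4, 0.1]
grip_width: 0.0684
```

```bash
python3 - <<'E'
from h import *
togo([.4651,.3297,.0553],73)
d=grab('scene','s11.png'); cv2.imwrite('pics/s11b.png',cv2.resize(d['pixels'],(800,600)))
i=d['pixels'][130:230,330:450]; cv2.imwrite('pics/s11c.png',cv2.resize(i,(720,600),interpolation=cv2.INTER_CUBIC))
d=grab('top','t11.png'); cv2.imwrite('pics/t11b.png',cv2.resize(d['pixels'],(800,600)))
E
```

```text
t 18.7 pos [0.5528 0.1644 0.2307] dock [-0.0418  0.1358  0.2307] F [-1.   0.4  0.1] w 0.0684 q [  5.  25.  71.  -0.  84. -68.]
yaw 72.76 tilt [ 0.001 -0.001 -1.   ]
togo tool at current yaw [ 0.1319 -0.133   0.1752]
rz -0.0042
togo in final frame [ 0.1324 -0.1323  0.1754]
```

View pics/s11b.png

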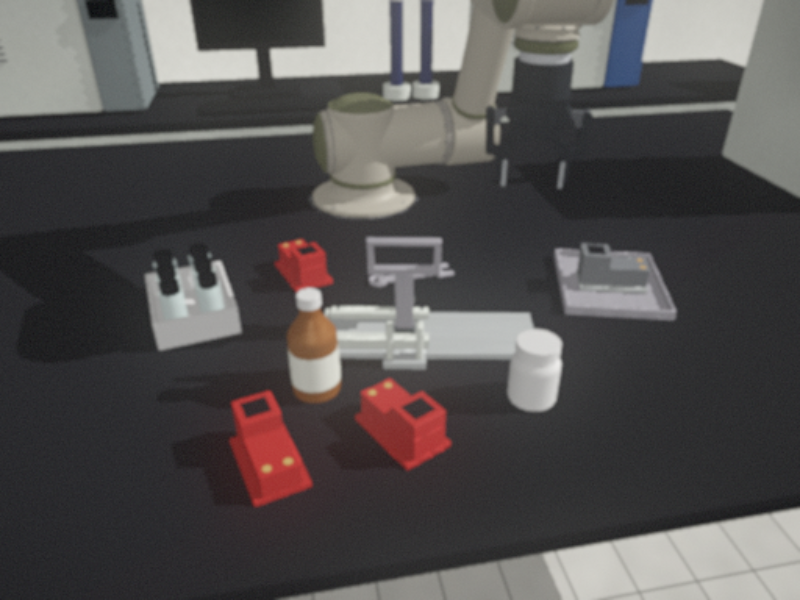

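View pics/s11c.png

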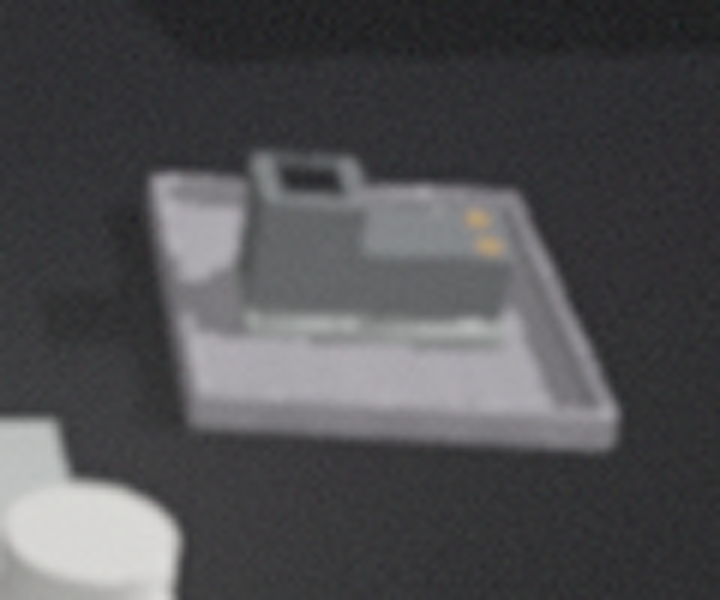

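View pics/t11b.png

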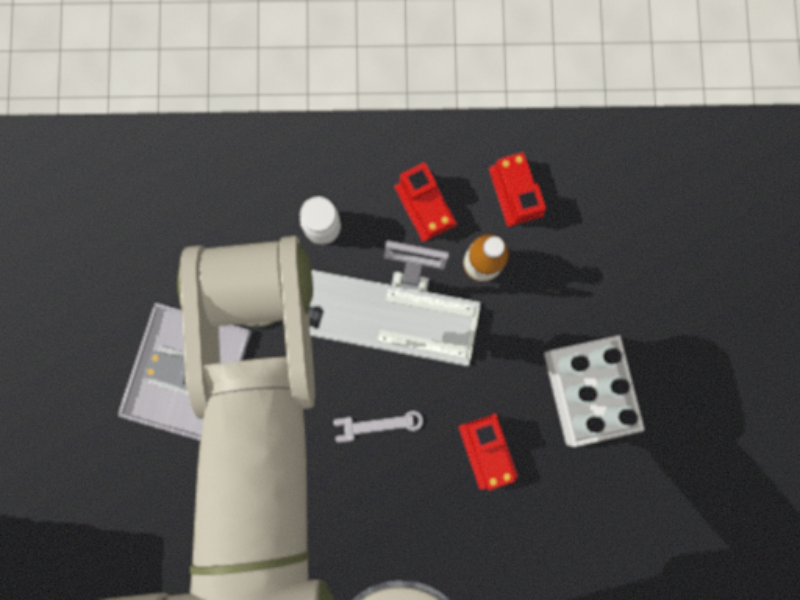

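```bash
python3 - <<'E'
from h import *
a=load('top0.png')['pixels'].astype(int); b=load('t11.png')['pixels'].astype(int)
for n,(x0,x1,y0,y1) in dict(carrier=(345,415,212,290),spanner=(210,275,260,285),jar=(190,222,122,160),bottle=(294,330,148,182)).items(): print(n,np.abs(a-b)[y0:y1,x0:x1].mean().round(1))
print(env.close_job())
E
```

```text
carrier 7.7
spanner 2.3
jar 2.2
bottle 3.1
the job is handed in; nothing more can be done
None
```

The job is done and handed in at about 19 s of robot time. I swung the hold-down bar up to about 100° and let go of it there. I then slid the cassette about 142 mm out of the open end, lifted it level, set it down near the middle of the tray and moved the arm away.

- **Bar and cassette:** the last pictures show the bar standing open and the cassette upright and flat inside the tray walls. Under the cassette, the weight felt at the wrist dropped from about 6 N to 1 N before I opened the gripper. The largest reading I saw at the end of any move was about 20 N, though peaks within a move were not recorded.
- **Things to leave alone:** the bottle, jar and spanner look unchanged between the first and last top views, and the red look-alikes look unmoved by eye. The carrier's patch differs a little more; I put that down to the arm's shadow, because by eye the carrier is in the same place.
- **Readings that disagreed:** my first reading of the cassette position in the top view was about 11 mm off, because the lit deck merged with the block. I corrected it from the scene view before gripping. The two views still differed by about 3 to 5 mm along the channel, which the open jaws allowed for.

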